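Set electrode tweezers to the marked gap around a reference pin

ROBOT

A 6-joint arm with a two-finger parallel gripper is mounted at the origin on the work surface. World frame = base frame: x ahead of the robot, y to its left, z up, the work surface at z = 0. Lengths are in m, angles in rad, forces in N, time in s.
With the tool pointing down it reaches from about 0.4 to 0.925 m from the base axis. Payload 3.4 kg.
Tool frame: the origin (TCP) lies at the very end of the fingers, on their centre line; the grasp point (between the pads) lies 19 mm behind it; z points along the fingers, y is the direction in which the jaws open and shut (so a half turn about z gives the same grasp; the last joint's range is limited). The gripper opens to 85 mm and grips with 20 to 120 N. Pads are 22 mm wide; open, the fingers measure 114 mm over their backs; the gripper's body (76 mm by 85 mm) begins 54 mm behind the grasp point. The pads swing forward as they close: fully open they stand 13 mm farther back than shut.
Start: joints at [1.224, 0.307, 1.506, -0, 1.328, -0.073], TCP at [0.155, 0.554, 0.201] pointing down, gripper open.
Joint ranges: [-3.12, 3.12], [-1.05, 2.28], [0.14, 2.33], [-1.42, 4.57], [0.1, 2.73], [-2.68, 2.68]. Speed limits (rad/s): [2.57, 2.57, 3.14, 3.14, 3.14, 3.14].

INTERFACE

Orientations are given as a unit quaternion [x, y, z, w].
In Python, from station import ctrl, cams gives the robot as it stands.
- The arm moves only by the tool step_arm, never from a script. Its argument "steps" is a list of rows, each a list of 5 numbers: the shift along the tool's x, y, z as a fraction of full scale, then the turn about the tool's z as a fraction of full scale, then the opening, from -1 (shut) to 1 (fully open). In form: [[x, y, z, yaw, jaw], ...]. A call has 1 to 5 rows; each row is the pose to reach, as a shift and turn from the pose measured when the call began, along the tool's axes at that moment; what a row does not reach only later rows make up. Full scale, the value 1, is 300 mm for a shift and 90 degrees for a turn. A row lasts 1/8 s, in which the tool goes at most 62.5 mm and 10.7 degrees, less where a joint would pass 70% of its speed; a pose out of reach is approached as far as the arm can. A call with a number of a shift or a turn outside -1 to 1 is refused whole. A call with a gripper value outside its range is refused whole. The fingers move at their own pace and stop on an object; "newtons" is the grip in N (left out, the last holds). Time passes only in rows, so rows that repeat a pose let the fingers close. It gives the time, the measured TCP pose, the force and the opening at its end, in the units of the state.
- ctrl.sense(): the state, without advancing time (a new reading comes with each control period).
- cams.grab_frame(name): name is "scene" or "top"; returns (picture, depth): 400x640x3 uint8, red, green, blue; 400x640 float32, m along the optical axis (not along the pixel's ray), 0 where there is no reading.
- cams.camera_info(name): a dict with "fx", "fy", "cx", "cy" (pixels), "distortion" ([k1, k2, p1, p2, k3] as OpenCV has them; the pictures are not rectified), "R" (3x3) and "t" (3): a world point X has camera coordinates R X + t. Camera axes: x right, y down, z forward; pixel columns grow to the right and rows downward; lengths in m; the calibration is good to about 2 mm. A picture is of the moment at which its call begins. camera_info takes no time and is no camera call.
- ctrl.hand_in(): hands the job in, once; it reports no verdict.
Trained networks look in the newest picture that a camera, given by its name, has taken for a name from the list of things; names that differ only in an ending like _2 or _b are one class to them, and where a whole thing is asked for, a point or a joint stands for the part that bears it (a point fixed in the world has none). Each returns a list of dicts, best first, with "conf" (0 to 1); they miss things now and then, are a little off and sometimes report something else, mostly with a low value. They report only what shows in the picture. A call takes as long as a camera call.
- cams.boxes_of(camera, thing): "box" ([left, top, right, bottom] in pixels, round what is visible of it).
- cams.cut_out(camera, thing): "region" (400x640 bool, what is visible of it) and "box" ([left, top, right, bottom] in pixels, round what is visible of it).
- cams.pinpoint(camera, thing): "at" ([column, row] in pixels: a listed point, or the origin of a listed thing).
The state is a dict: "time_s": time; "joint_pos": joint angles; "qd": joint speeds; "joint_torque": joint torques, N m; "tool_pos": TCP position; "tcp_rot": TCP orientation; "contact_force": force on the tool from outside, world axes, zero at the start; "wrist_torque": the same for the moment, N m; "opening": opening from 0.0 (shut) to 1.0 (fully open).
Only numpy, scipy, OpenCV 4.12 (cv2) and the standard library are available. Lean on these libraries where they do the work, as an engineer would, in place of code of your own. Each camera call takes 0.05 s, during which the arm holds its last target. There are 200 camera calls.

TASK

Calibrate the electrode tweezers: lift them off their rest by the blue grips and, with the tips still open wider than the green band, bring them level to the calibration block so that its upright pin stands between the two brass plates. Then squeeze until the red pointer stands in the green band (a 20 mm tip gap) and finish while holding that gap steady there, never touching the pin or block with the tweezers, with the tweezers held in the air by the fingers alone. Do not let go or put them down, and leave the beaker, jar and pestle rack alone.

Things in the scene. Friction and masses are not known exactly. Their poses are not given: they have to be found in the camera images.
- tweezers: Sprung tweezers, 75 g, two flat steel arms 14 mm tall, opening sideways. Origin: underside, midway between the blue grips when open; x to the brass tips, z up. x from -96 mm (black heel) to +90 mm (tips). The frame is that of the right (-y) arm: it turns half as far as the arms close. At the start they lie open on the rest, underside 42 mm above the table.
- grip (a point): Midway between the two blue ribbed grips when open, mid-height (7 mm above the origin). Grips: 34 mm long, 14 mm tall, pinched from above with the fingers closing along y. 40 mm across outside when open (36 mm tip gap), 32 mm at the 20 mm gap: the tip gap changes 1.94 times as much as the width across the grips.
- band (a point): Middle of the green band (tip gap 17.5 to 22.5 mm), 4 mm wide, on a white tongue 12 mm wide that lies across the arms 50 mm ahead of the grips, fixed to the right arm, top 16.5 mm above the arms' underside. The red pointer of the left arm passes over it, up to 18.3 mm.
- squeeze (a joint): Hinge of the left arm at the heel (x = -85 mm), rad: 0 = sprung fully open (36 mm tip gap), grows as squeezed, 0.097 at the 20 mm gap, stop at 0.17 (8 mm gap). A spring opens it: pinching at the blue grips takes about 3 N to start and 8 N at the 20 mm gap.
- tip_r (a point): Centre of the inner face of the right (-y) brass plate. Plates are 20 mm long, 14 mm tall, 3 mm thick. Its axes are those of tweezers. It lies at x = 80, y = -18, z = 7 mm in the tweezers' frame.
- tip_l (a point): Centre of the inner face of the left (+y) brass plate, on the moving arm; x = 80, y = +18, z = 7 mm in the tweezers' frame when open. The tip gap is its distance from tip_r.
- rest: Fixed rest of the tweezers: black foot plate 170 x 80 x 8 mm with two grey supports rising to 42 mm, one under the heel (x from -83 to -61 mm), one under the arms near the tips (x from 42 to 54 mm, 74 mm wide with end lips up to 48 mm); open space between them for the fingers. Origin under its centre, x along the tweezers towards the tips.
- block: Fixed calibration block: dark steel disc 64 mm across and 32 mm high with a bright upright steel pin 8 mm across in its middle, up to 120 mm above the table, orange collar at the pin's foot. Origin under its centre.
- pin_top (a point): Centre of the top of the pin, 120 mm above the table.
- beaker: Bystander: loose glass beaker 68 mm across, 75 mm high; origin under its centre.
- jar: Bystander: loose amber glass jar 52 mm across, 70 mm high, white cap; origin under its centre.
- pestle_rack: Bystander: loose white rack 100 x 50 x 30 mm with two tubes standing in it up to 64 mm; origin under its centre.

How it is judged:
On the way, in this order (a step that is already met when the one before it is completed fails the run):
1. the tweezers are lifted off the rest by the fingers (contact force between tweezers and rest below 0.05 N and contact force between tweezers and block below 0.05 N and contact force between the fingers and tweezers above 1 N and height (world z) of tweezers above 0.055 m), for 0.2 s.
2. the pin stands between the brass plates, with the tips still wider than the green band (gap over 23 mm) (x of pin_top in the frame of tip_r between -0.01 and 0.01 m and y of pin_top in the frame of tip_r above 0.003 m and x of pin_top in the frame of tip_l between -0.01 and 0.01 m and y of pin_top in the frame of tip_l below -0.003 m and z of pin_top in the frame of tip_r between 0.003 and 0.078 m and distance between tip_l and tip_r above 0.023 m), for 0.2 s.
At the end, for the whole second after the job is handed in: Tweezers held by the fingers (over 1 N), off rest and block, level within 0.2 rad, still; tip gap 17.5 to 22.5 mm; pin axis between the plates, within 10 mm of their centres lengthwise, over 3 mm from each face; plate centres over 42 mm above the table, over 3 mm below the pin top (contact force between tweezers and rest below 0.05 N and contact force between tweezers and block below 0.05 N and contact force between the fingers and tweezers above 1 N and x of pin_top in the frame of tip_r between -0.01 and 0.01 m and y of pin_top in the frame of tip_r above 0.003 m and x of pin_top in the frame of tip_l between -0.01 and 0.01 m and y of pin_top in the frame of tip_l below -0.003 m and z of pin_top in the frame of tip_r between 0.003 and 0.078 m and distance between tip_l and tip_r between 0.0175 and 0.0225 m and height (world z) of tip_r above 0.042 m and angle between tweezers's own z axis and vertical below 0.2 rad and linear speed of tweezers below 0.02 m/s and angular speed of tweezers below 0.2 rad/s and velocity of joint squeeze between -0.05 and 0.05 rad/s); the arm keeps its last pose, push and grip.
It fails at once if the tweezers touch the calibration block or its pin (contact force between tweezers and block above 0.5 N).
It fails at once if the arm strikes the calibration block or its pin (contact force between the arm and block above 5 N).
It fails at once if the glass beaker is moved (distance of beaker from where it was at the start of the episode above 0.02 m).
It fails at once if the amber jar is moved (distance of jar from where it was at the start of the episode above 0.02 m).
It fails at once if the white pestle rack is moved (distance of pestle_rack from where it was at the start of the episode above 0.02 m).
It also fails if it takes over 45 s, if anything falls off the work surface, if the arm or the gripper's body presses on something with over 40 N, if the wrist force passes 120 N, or if a joint passes its speed limit or range.

## Working session

There is one attempt and no reset: what is moved stays moved. The work goes in short steps, Python scripts to look and compute and a tool call to move; the robot and the scene stay as the last step left them, time stands still between calls to the robot, and variables do not carry over. Pictures are saved under pics/ and viewed, about 8 in all and at most 12, crops included, and the job is handed in when it is done.

Besides the shell and the picture viewer there is one more tool, called in YAML: its name, and indented under it one key for each argument. step_arm: Moves the arm, as the interface text tells. Its arguments: {"type":"object","properties":{"steps":{"type":"array","items":{"type":"array","items":{"type":"number","minimum":-1,"maximum":1}}},"newtons":{"type":"number"}},"required":["steps"]}

```bash
mkdir -p pics; ls
cat > h.py <<'E'
import numpy as np, cv2
from station import ctrl, cams
def K(n):
    c=cams.camera_info(n); return c,np.array([[c["fx"],0,c["cx"]],[0,c["fy"],c["cy"]],[0,0,1]]),np.array(c["distortion"],float),np.array(c["R"]),np.array(c["t"])
def ray(n,uv):
    c,k,d,R,t=K(n); p=cv2.undistortPoints(np.array([[uv]],float),k,d)[0,0]
    return -R.T@t, R.T@np.array([p[0],p[1],1.])
def atz(n,uv,z):
    o,v=ray(n,uv); return o+v*(z-o[2])/v[2]
def proj(n,X):
    c,k,d,R,t=K(n); return cv2.projectPoints(np.array(X,float).reshape(-1,1,3),cv2.Rodrigues(R)[0],t,k,d)[0][:,0]
def two(a,ua,b,ub):
    (o,v),(p,w)=ray(a,ua),ray(b,ub); s=np.linalg.lstsq(np.c_[v,-w],p-o,rcond=None)[0]
    x,y=o+s[0]*v,p+s[1]*w; return (x+y)/2,np.linalg.norm(x-y)
def save(n,im,f):
    cv2.imwrite(f,cv2.cvtColor(im,cv2.COLOR_RGB2BGR))
E
python3 - <<'E'
from h import *
P={}
for n in("scene","top"):
    im,d=cams.grab_frame(n); save(n,im,f"pics/{n}0.png"); np.save(f"{n}0.npy",d)
    print(n,np.round(-K(n)[3].T@K(n)[4],3), cams.camera_info(n)["fx"])
    for th in("tweezers","grip","band","tip_r","tip_l","rest","block","pin_top","beaker","jar","pestle_rack"):
        r=cams.pinpoint(n,th); P[n,th]=r
        print(n,th,[(np.round(q["at"],1).tolist(),round(q["conf"],2)) for q in r[:2]])
Z=dict(tweezers=.042,grip=.049,band=.0585,tip_r=.049,tip_l=.049,rest=0,block=0,pin_top=.12,beaker=0,jar=0,pestle_rack=0)
for th,z in Z.items():
    a,b=P["scene",th],P["top",th]
    print(th,*[np.round(atz(n,P[n,th][0]["at"],z),4) for n in("scene","top") if P[n,th]], two("scene",a[0]["at"],"top",b[0]["at"]) if a and b else "")
print(ctrl.sense())
E
```

```text
pics
scene [ 0.904 -0.536  0.979] 402.06240786443857
scene tweezers [([273.1, 254.6], 0.94), ([302.3, 260.5], 0.73)]
scene grip [([273.1, 255.5], 0.6), ([272.4, 262.4], 0.35)]
scene band [([292.4, 258.3], 0.91)]
scene tip_r [([295.8, 271.4], 0.83), ([302.4, 261.3], 0.71)]
scene tip_l [([295.8, 271.4], 0.83), ([302.4, 261.3], 0.71)]
scene rest [([270.7, 265.8], 0.72)]
scene block [([332.8, 173.1], 0.62)]
scene pin_top [([330.2, 147.3], 0.93), ([270.9, 263.4], 0.28)]
scene beaker [([351.7, 132.1], 0.91)]
scene jar [([213.0, 331.9], 0.78)]
scene pestle_rack [([357.7, 256.4], 0.93), ([273.2, 254.5], 0.49)]
top [0.409 0.002 1.167] 411.0677741661145
top tweezers [([381.8, 234.1], 0.88)]
top grip [([385.3, 229.7], 0.93), ([344.0, 165.2], 0.61)]
top band []
top tip_r [([386.0, 200.3], 0.83), ([374.7, 204.8], 0.72)]
top tip_l [([386.0, 200.3], 0.83), ([374.7, 204.8], 0.72)]
top rest [([379.0, 231.0], 0.68)]
top block [([259.3, 235.3], 0.91)]
top pin_top [([250.2, 232.7], 0.67)]
top beaker [([195.0, 247.2], 0.72), ([383.5, 231.1], 0.23)]
top jar [([458.8, 241.1], 0.88), ([383.8, 231.4], 0.5)]

[... 1472 characters left out ...]
229511262772))
{'time_s': 1.2, 'joint_pos': array([ 1.22348027e+00,  3.06792048e-01,  1.50641432e+00,  2.28286567e-05,
        1.32836862e+00, -7.35050408e-02]), 'qd': array([-0.00055434,  0.00042315,  0.00139496, -0.00051748,  0.00012109,
       -0.00019643]), 'joint_torque': array([ 6.04723973e-04, -4.57489192e+01, -2.52339703e+01, -2.64480232e-04,
        8.26258438e-04, -8.87592932e-06]), 'tool_pos': array([0.15550247, 0.55358376, 0.20060404]), 'tcp_rot': array([ 1.36480953e-01,  9.90642695e-01,  1.09486982e-05, -8.99213393e-06]), 'contact_force': array([-0.28456086,  0.30758127,  0.69237356]), 'wrist_torque': array([-0.02274041,  0.01744622,  0.01198438]), 'opening': 0.9987735594270463}
```

Run:
```python
from h import *
for n,(x0,y0,x1,y1) in dict(scene=(170,110,400,350),top=(170,140,500,260)).items():
    im=cv2.imread(f"pics/{n}0.png")[y0:y1,x0:x1]; s=min(800/(x1-x0),600/(y1-y0))
    cv2.imwrite(f"pics/{n}0c.png",cv2.resize(im,None,fx=s,fy=s,interpolation=cv2.INTER_CUBIC)); print(n,s)
for n in("scene","top"):
    for th in("tip_r","tip_l","grip"):
        print(n,th,[(np.round(atz(n,q["at"],.049),4),round(q["conf"],2)) for q in cams.pinpoint(n,th)])
```

```text
scene 2.5
top 2.4242424242424243
scene tip_r [(array([ 0.6173, -0.1739,  0.049 ]), 0.83), (array([ 0.6179, -0.1412,  0.049 ]), 0.71)]
scene tip_l [(array([ 0.6173, -0.1739,  0.049 ]), 0.83), (array([ 0.6179, -0.1412,  0.049 ]), 0.71)]
scene grip [(array([ 0.5417, -0.1621,  0.049 ]), 0.6), (array([ 0.5509, -0.18  ,  0.049 ]), 0.35)]
top tip_r [(array([ 0.6206, -0.1694,  0.049 ]), 0.83), (array([ 0.6086, -0.1375,  0.049 ]), 0.72)]
top tip_l [(array([ 0.6206, -0.1694,  0.049 ]), 0.83), (array([ 0.6086, -0.1375,  0.049 ]), 0.72)]
top grip [(array([ 0.5389, -0.1635,  0.049 ]), 0.93), (array([ 0.7238, -0.0563,  0.049 ]), 0.61)]
```

View pics/scene0c.png

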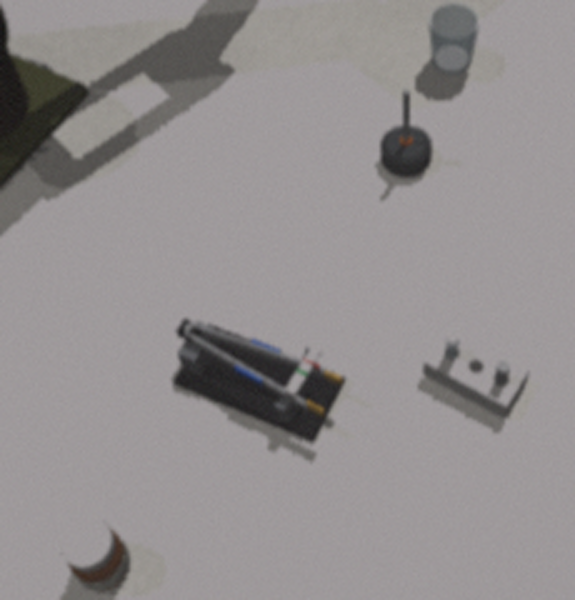

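View pics/top0c.png

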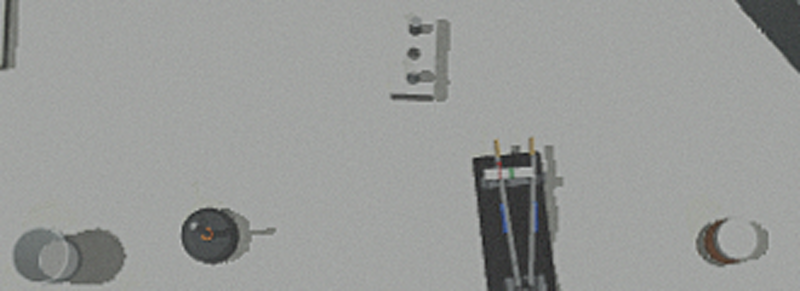

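```bash
cat > col.py <<'E'
from h import *
def segs(n,im,box,z,minA=2):
    x0,y0,x1,y1=box; s=6
    c=cv2.resize(im[y0:y1,x0:x1],None,fx=s,fy=s,interpolation=cv2.INTER_CUBIC)
    h=cv2.cvtColor(c,cv2.COLOR_RGB2HSV)
    out={}
    for k,(a,b,sm) in dict(blue=(105,125,110),brass=(12,28,100),green=(45,85,80),red=(0,8,100)).items():
        m=((h[...,0]>=a)&(h[...,0]<=b)&(h[...,1]>sm)&(h[...,2]>50)).astype(np.uint8)
        N,_,st,ce=cv2.connectedComponentsWithStats(m)
        out[k]=[]
        for i in range(1,N):
            if st[i,4]>=minA*s*s:
                uv=(ce[i]+.5)/s-.5+[x0,y0]; out[k].append((uv,atz(n,uv,z),st[i,4]/s/s))
                print(n,k,np.round(uv,1),np.round(out[k][-1][1],4),round(st[i,4]/s/s,1))
    return out
E
python3 - <<'E'
from col import *
for n,b in dict(scene=(235,230,315,290),top=(360,190,405,265)).items():
    im=cv2.cvtColor(cv2.imread(f"pics/{n}0.png"),cv2.COLOR_BGR2RGB); segs(n,im,b,.055)
n="scene";im=cv2.cvtColor(cv2.imread(f"pics/{n}0.png"),cv2.COLOR_BGR2RGB);segs(n,im,(318,140,350,185),.034)
n="top";im=cv2.cvtColor(cv2.imread(f"pics/{n}0.png"),cv2.COLOR_BGR2RGB);segs(n,im,(240,220,275,255),.034)
E
```

```text
scene blue [268.7 259.6] [ 0.5403 -0.18    0.055 ] 21.6
scene brass [303.  260.6] [ 0.6201 -0.1414  0.055 ] 14.6
scene brass [295.8 272.5] [ 0.6208 -0.1787  0.055 ] 22.5
top blue [391.  229.4] [ 0.5387 -0.1782  0.055 ] 12.1
top blue [377.1 229.9] [ 0.5382 -0.1403  0.055 ] 15.4
top brass [388.9 202.3] [ 0.6137 -0.1762  0.055 ] 2.0
top red [375.7 207.1] [ 0.601  -0.1393  0.055 ] 2.6
top brass [255.5 234. ] [0.5364 0.1948 0.034 ] 2.2
top brass [254.4 237.7] [0.5263 0.1976 0.034 ] 5.8
```

step_arm:
  steps:
    - [-0.963, -0.596, 0, -0.1744, 0.4]
    - [-0.963, -0.596, 0, -0.1744, 0.4]
    - [-0.963, -0.596, 0, -0.1744, 0.4]
    - [-0.963, -0.596, 0, -0.1744, 0.4]
    - [-0.963, -0.596, 0, -0.1744, 0.4]
  newtons: 20

```text
time_s: 2.12
tool_pos: [0.3661, 0.3243, 0.2009]
tcp_rot: [-0.0, 1.0, 0.0, 0.0]
contact_force: [-0.1, 0.5, 0.2]
opening: 0.701
```

Run:
```python
from h import *
for uv in ((385.7,257.6),(386,256)): print(atz("top",uv,.055))
# dark foot plate orientation
im=cv2.imread("pics/top0.png"); g=im.max(2); m=np.zeros_like(g); m[200:290,355:410]=(g[200:290,355:410]<60)*255
ys,xs=np.nonzero(m); P=np.array([atz("top",p,.008)[:2] for p in np.c_[xs,ys]],np.float32)
print(len(P),cv2.minAreaRect(P*1000))
for n in("scene","top"):
    r=cams.cut_out(n,"block")
    print(n,r and (r[0]["box"],r[0]["conf"]))
# dark disc top circle
for n,b in dict(scene=(318,155,350,185),top=(240,220,275,255)).items():
    im=cv2.imread(f"pics/{n}0.png"); x0,y0,x1,y1=b; mm=(im[y0:y1,x0:x1].max(2)<90); ys,xs=np.nonzero(mm); 
    print(n,xs.min()+x0,xs.max()+x0,ys.min()+y0,ys.max()+y0)
print({k:v for k,v in ctrl.sense().items() if k in("time_s","tool_pos","tcp_rot","opening")})
```

```text
[ 0.46271295 -0.16013135  0.055     ]
[ 0.46697622 -0.16113601  0.055     ]
855 ((533.8718872070312, -158.86668395996094), (173.10601806640625, 77.77754211425781), 4.027286052703857)
scene ([324.2, 144.5, 340.2, 181.0], 0.58)
top ([245.5, 223.6, 266.4, 246.5], 0.77)
scene 322 341 155 180
top 245 268 226 248
{'time_s': 2.225, 'tool_pos': array([0.36891467, 0.32133462, 0.2008559 ]), 'tcp_rot': array([ 3.43519170e-03,  9.99992827e-01, -9.35986730e-04,  1.29240099e-03]), 'opening': 0.7006426925553286}
```

step_arm:
  steps:
    - [-0.3, -0.9, 0, -0.017, 0.4]
    - [-0.3, -0.9, 0, -0.017, 0.4]
    - [-0.3, -0.9, 0, -0.017, 0.4]
    - [-0.3, -0.9, 0, -0.017, 0.4]
    - [-0.3, -0.9, 0, -0.017, 0.4]

```text
time_s: 2.85
tool_pos: [0.4577, 0.0491, 0.2019]
tcp_rot: [-0.009, 1.0, -0.001, 0.002]
contact_force: [0.3, -0.0, -0.1]
opening: 0.701
```

step_arm:
  steps:
    - [-0.259, -0.699, 0, 0, 0.4]
    - [-0.259, -0.699, 0, 0, 0.4]
    - [-0.259, -0.699, 0.2, 0, 0.4]
    - [-0.259, -0.699, 0.333, 0, 0.4]
    - [-0.259, -0.699, 0.333, 0, 0.4]

```text
time_s: 3.48
tool_pos: [0.5384, -0.1598, 0.0996]
tcp_rot: [-0.008, 1.0, 0.0, -0.001]
contact_force: [-0.2, 0.6, 0.1]
opening: 0.702
```

Run:
```python
from h import *
o=[]
for n,(x0,y0,x1,y1) in dict(scene=(235,195,335,290),top=(330,180,430,275)).items():
    im,_=cams.grab_frame(n); save(n,im,f"pics/{n}1.png"); c=cv2.resize(im[y0:y1,x0:x1],None,fx=4,fy=4,interpolation=cv2.INTER_CUBIC)
    o.append(c)
save("",np.hstack(o),"pics/a1.png")
s=ctrl.sense();print(s["tool_pos"],s["tcp_rot"],s["opening"])
```

```text
[ 0.53851244 -0.15883578  0.1006453 ] [-8.74169767e-03  9.99961717e-01  1.16423140e-04 -3.66367818e-04] 0.7019696887546856
```

View pics/a1.png

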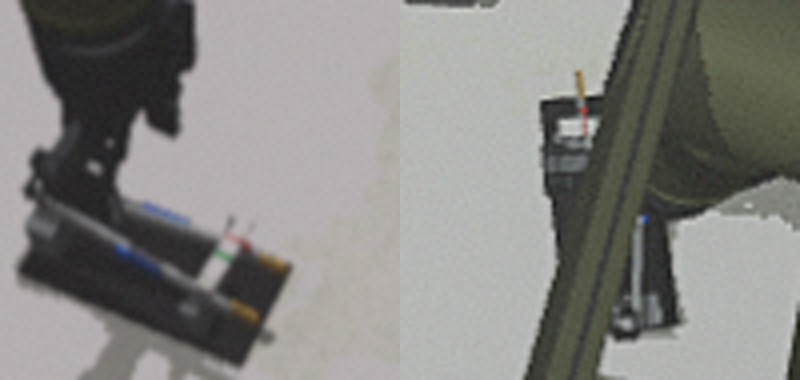

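step_arm:
  steps:
    - [0, 0, 0.13, 0, 0.4]
    - [0, 0, 0.252, 0, 0.4]
    - [0, 0, 0.252, 0, 0.4]
    - [0, 0, 0.252, 0, 0.1]
    - [0, 0, 0.252, 0, 0.1]

```text
time_s: 4.2
tool_pos: [0.5403, -0.1589, 0.0274]
tcp_rot: [-0.009, 1.0, -0.001, 0.002]
contact_force: [-0.5, -0.0, -0.3]
opening: 0.551
```

step_arm:
  steps:
    - [0, 0, 0, 0, -0.02]
    - [0, 0, 0, 0, -0.02]
    - [0, 0, 0, 0, -0.06]
    - [0, 0, 0, 0, -0.06]

```text
time_s: 4.7
tool_pos: [0.5402, -0.159, 0.0273]
tcp_rot: [-0.009, 1.0, -0.001, 0.002]
contact_force: [0.2, 0.0, 0.2]
opening: 0.469
```

Run:
```python
from h import *
from col import segs
im,_=cams.grab_frame("scene"); save("",im,"pics/s2.png")
segs("scene",im,(235,230,315,290),.055)
s=ctrl.sense();print(s["tool_pos"],s["tcp_rot"],s["opening"],s["contact_force"])
```

```text
scene brass [303.  260.7] [ 0.6201 -0.1415  0.055 ] 13.8
scene brass [296.  272.6] [ 0.6211 -0.1788  0.055 ] 23.7
[ 0.54010205 -0.15895485  0.02724718] [-8.97992700e-03  9.99958467e-01 -5.40390254e-04  1.46038016e-03] 0.47022244474688796 [ 0.23992045  0.63180011 -0.34223487]
```

step_arm:
  steps:
    - [0, 0, 0, 0, -0.1]
    - [0, 0, 0, 0, -0.1]
    - [0, 0, 0, 0, -0.13]
    - [0, 0, 0, 0, -0.13]
    - [0, 0, 0, 0, -0.13]

```text
time_s: 5.38
tool_pos: [0.5402, -0.1589, 0.0273]
tcp_rot: [-0.009, 1.0, -0.001, 0.002]
contact_force: [-0.4, -0.0, -0.5]
opening: 0.433
```

Run:
```python
from h import *
from col import segs
im,_=cams.grab_frame("scene"); save("",im,"pics/s3.png")
segs("scene",im,(235,230,315,290),.055)
s=ctrl.sense();print(s["tool_pos"],s["tcp_rot"],s["opening"],s["contact_force"])
```

```text
scene brass [302.9 260.7] [ 0.6201 -0.1415  0.055 ] 14.1
scene brass [296.  272.6] [ 0.6213 -0.1789  0.055 ] 23.5
[ 0.54014109 -0.15891983  0.02726614] [-9.01673922e-03  9.99958109e-01 -5.41016699e-04  1.47882715e-03] 0.4371670847154104 [ 0.57043416 -0.06349838  0.03363265]
```

step_arm:
  steps:
    - [0, 0, 0, 0, -0.17]
    - [0, 0, 0, 0, -0.17]
    - [0, 0, 0, 0, -0.2]
    - [0, 0, 0, 0, -0.2]
    - [0, 0, 0, 0, -0.2]

```text
time_s: 6.05
tool_pos: [0.5401, -0.1589, 0.0272]
tcp_rot: [-0.009, 1.0, -0.001, 0.001]
contact_force: [0.7, 0.5, 0.3]
opening: 0.403
```

Run:
```python
from h import *
from col import segs
im,_=cams.grab_frame("scene"); save("",im,"pics/s4.png")
segs("scene",im,(235,230,315,290),.055)
s=ctrl.sense();print(s["opening"],s["contact_force"])
save("",cv2.resize(im[210:290,235:325],None,fx=7,fy=7,interpolation=cv2.INTER_CUBIC),"pics/s4c.png")
```

```text
scene brass [302.9 260.6] [ 0.62   -0.1414  0.055 ] 13.5
scene brass [295.9 272.6] [ 0.6211 -0.1789  0.055 ] 23.7
0.40068245213818554 [0.13780727 0.29206576 0.3443718 ]
```

View pics/s4c.png

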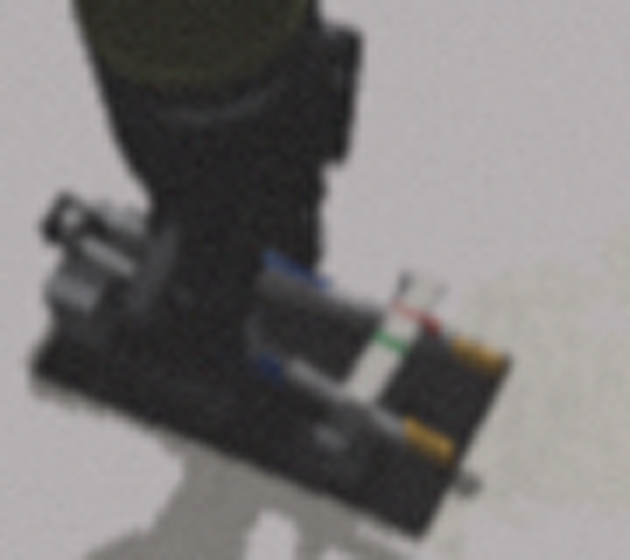

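step_arm:
  steps:
    - [0, 0, 0, 0, -0.23]
    - [0, 0, 0, 0, -0.23]
    - [0, 0, 0, 0, -0.25]
    - [0, 0, 0, 0, -0.25]

```text
time_s: 6.6
tool_pos: [0.5401, -0.1589, 0.0273]
tcp_rot: [-0.009, 1.0, -0.001, 0.001]
contact_force: [0.4, 0.1, 0.5]
opening: 0.377
```

```bash
cat > g.py <<'E'
from h import *
from col import segs
import sys
im,_=cams.grab_frame("scene"); save("",im,f"pics/{sys.argv[1]}.png")
segs("scene",im,(235,210,325,290),float(sys.argv[2]) if len(sys.argv)>2 else .055)
s=ctrl.sense();print(s["time_s"],s["opening"],s["tool_pos"],s["tcp_rot"],s["contact_force"],s["wrist_torque"])
E
python3 g.py s5
```

```text
scene brass [302.9 260.6] [ 0.62   -0.1415  0.055 ] 13.8
scene brass [295.9 272.5] [ 0.6209 -0.1787  0.055 ] 23.3
6.65 0.3780846157255547 [ 0.5401445  -0.15892821  0.02725375] [-9.03254950e-03  9.99957944e-01 -5.58139683e-04  1.48749159e-03] [0.12957404 0.53050628 0.39509749] [-0.00659237  0.03264635  0.0066009 ]
```

Run:
```python
from h import *
im,d=cams.grab_frame("scene"); x0,y0,x1,y1=230,200,320,285; s=8
c=cv2.convertScaleAbs(cv2.resize(im[y0:y1,x0:x1],None,fx=s,fy=s,interpolation=cv2.INTER_CUBIC),alpha=1.7,beta=30)
def mk(X,col):
    for p in proj("scene",X): cv2.circle(c,tuple(int(v) for v in (p-[x0,y0]+.5)*s),4,col,-1)
g=np.array([.539,-.159,0])
mk([g+[x,y,z] for x in(-17,17) for x in [x/1000] for y in(-.02,.02) for z in(.042,.056)],(0,255,255))
mk([[.54,-.159,.0272]],(255,0,255)); mk([[.54+a,-.159+b,.0272+.006] for a in(-.011,.011) for b in(-.017,.017)],(255,0,0))
save("",c,"pics/s6c.png")
# depth points near fingers: world coords
cc,k,dd,R,t=K("scene")
us,vs=np.meshgrid(np.arange(235,325),np.arange(210,290)); uv=np.c_[us.ravel(),vs.ravel()].astype(float)
p=cv2.undistortPoints(uv[:,None],k,dd)[:,0]; z=d[vs.ravel(),us.ravel()][:,None]
W=(np.c_[p,np.ones(len(p))]*z-t)@R
m=(abs(W[:,0]-.54)<.03)&(abs(W[:,1]+.159)<.07)&(W[:,2]>.02)
for a,b in zip(uv[m][::25],W[m][::25]): print(a.astype(int),np.round(b,3))
```

```text
[245 210] [ 0.513 -0.184  0.267]
[247 211] [ 0.526 -0.191  0.28 ]
[250 212] [ 0.537 -0.194  0.287]
[253 213] [ 0.544 -0.193  0.288]
[251 214] [ 0.538 -0.193  0.28 ]
[247 215] [ 0.523 -0.191  0.264]
[286 215] [ 0.551 -0.094  0.155]
[284 216] [ 0.55  -0.101  0.159]
[269 217] [ 0.569 -0.175  0.267]
[267 218] [ 0.567 -0.18   0.267]
[267 219] [ 0.569 -0.182  0.268]
[276 220] [ 0.57  -0.156  0.229]
[269 221] [ 0.569 -0.177  0.254]
[283 222] [ 0.55  -0.109  0.143]
[284 223] [ 0.551 -0.107  0.135]
[283 224] [ 0.551 -0.112  0.139]
[283 225] [ 0.551 -0.112  0.135]
[284 226] [ 0.551 -0.109  0.126]
[251 228] [ 0.524 -0.192  0.212]
[253 229] [ 0.532 -0.195  0.218]
[255 230] [ 0.538 -0.195  0.219]
[257 231] [ 0.544 -0.196  0.22 ]
[259 232] [ 0.548 -0.194  0.217]
[261 233] [ 0.552 -0.193  0.214]
[264 234] [ 0.558 -0.191  0.212]
[268 235] [ 0.564 -0.186  0.205]
[276 236] [ 0.549 -0.143  0.125]
[275 237] [ 0.54  -0.139  0.107]
[274 238] [ 0.538 -0.141  0.104]
[274 239] [ 0.537 -0.141  0.098]
[274 240] [ 0.539 -0.143  0.098]
[274 241] [ 0.539 -0.144  0.094]
[274 242] [ 0.537 -0.142  0.085]
[274 243] [ 0.537 -0.143  0.081]
[275 244] [ 0.539 -0.143  0.077]
[275 245] [ 0.537 -0.141  0.068]
[275 246] [ 0.537 -0.143  0.065]
[274 247] [ 0.533 -0.142  0.056]
[272 248] [ 0.529 -0.146  0.053]
[268 249] [ 0.552 -0.184  0.127]
[261 250] [ 0.531 -0.188  0.111]
[253 251] [ 0.538 -0.219  0.161]
[280 251] [ 0.553 -0.145  0.056]
[270 252] [ 0.552 -0.181  0.107]
[262 253] [ 0.553 -0.208  0.146]
[259 254] [ 0.553 -0.218  0.158]
[261 255] [ 0.553 -0.213  0.144]
[267 256] [ 0.554 -0.196  0.113]
[264 258] [ 0.552 -0.205  0.117]
[271 260] [ 0.55  -0.182  0.065]
[274 263] [ 0.558 -0.182  0.056]
```

View pics/s6c.png

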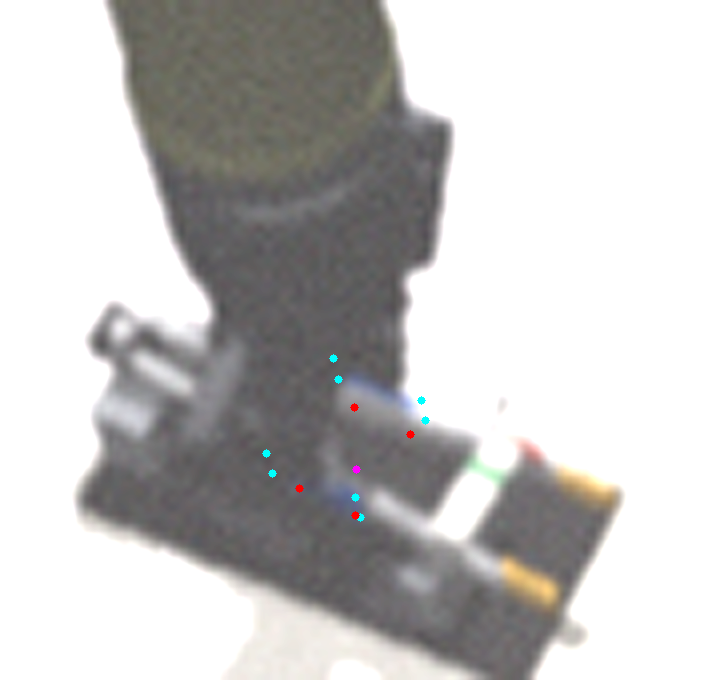

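step_arm:
  steps:
    - [0, 0, 0, 0, -0.28]
    - [0, 0, 0, 0, -0.28]
    - [0, 0, 0, 0, -0.3]
    - [0, 0, 0, 0, -0.3]

```text
time_s: 7.2
tool_pos: [0.5401, -0.1589, 0.0273]
tcp_rot: [-0.009, 1.0, -0.001, 0.001]
contact_force: [-0.7, -0.7, 0.3]
opening: 0.35
```

```bash
python3 g.py s7
```

```text
scene brass [303.  260.7] [ 0.6204 -0.1414  0.055 ] 13.6
scene brass [296.  272.6] [ 0.6213 -0.1789  0.055 ] 23.3
7.25 0.34712646050486307 [ 0.54013634 -0.15892379  0.02726562] [-9.02276265e-03  9.99958052e-01 -5.53755921e-04  1.47526885e-03] [ 0.11775656  0.45438879 -0.66309651] [0.0731573  0.00721799 0.0037373 ]
```

Run:
```python
from h import *
im,d=cams.grab_frame("scene")
cc,k,dd,R,t=K("scene")
us,vs=np.meshgrid(np.arange(256,288,2),np.arange(236,272,2)); uv=np.c_[us.ravel(),vs.ravel()].astype(float)
p=cv2.undistortPoints(uv[:,None],k,dd)[:,0]; z=d[vs.ravel(),us.ravel()][:,None]
W=((np.c_[p,np.ones(len(p))]*z-t)@R*1000).round().astype(int).reshape(us.shape+(3,))
print("cols",us[0])
for r in range(len(us)): print(vs[r,0]," ".join("%d,%d,%d"%tuple(w-[540,-159,0]) for w in W[r]))
```

```text
cols [256 258 260 262 264 266 268 270 272 274 276 278 280 282 284 286]
236 -3,-37,195 3,-37,198 9,-36,202 14,-35,204 17,-33,203 20,-29,201 24,-28,201 27,-24,199 31,-22,197 33,-18,194 10,14,129 17,14,134 12,27,112 -28,81,1 -22,83,2 -18,86,2
238 -6,-36,182 1,-37,187 7,-37,193 11,-35,193 16,-33,194 21,-32,195 24,-29,194 27,-25,191 19,-11,164 -1,18,105 4,19,107 14,16,120 13,24,106 -26,77,-3 -18,76,5 -15,81,0
240 -6,-38,175 -1,-36,176 6,-37,182 9,-34,182 11,-30,177 11,-24,167 14,-20,163 18,-17,163 19,-13,157 -2,17,96 4,18,98 11,18,104 7,29,85 -21,69,1 -16,72,1 -11,75,1
242 -5,-41,172 -2,-37,167 2,-35,168 8,-35,173 12,-32,171 11,-25,160 11,-19,150 18,-19,156 17,-12,145 -3,16,86 5,15,94 11,16,96 7,28,77 -18,64,1 -13,67,1 -7,68,3
244 -57,4,50 0,-41,166 7,-41,172 10,-39,171 12,-34,165 12,-28,155 13,-23,148 16,-19,145 16,-13,136 -5,17,73 3,16,81 10,15,87 11,21,79 -13,57,4 -9,61,1 -5,64,1
246 -2,-47,164 2,-45,164 5,-42,162 9,-39,161 0,-24,131 3,-21,127 8,-19,129 16,-21,139 18,-16,132 -5,15,64 2,16,70 9,15,76 10,21,68 -12,54,-2 -6,56,1 -2,59,-2
248 -1,-50,160 4,-48,162 5,-43,155 -6,-26,118 -6,-2
[... 1119 characters left out ...]
0,48 15,-20,53 21,-18,55 26,-16,56 13,5,10 18,8,8 22,10,8 46,-8,61
264 -42,-30,7 -37,-27,7 -32,-25,8 -26,-23,10 -23,-19,6 -17,-18,9 -13,-15,7 -8,-12,8 -3,-10,9 15,-21,43 20,-19,46 27,-19,51 34,-19,59 37,-16,55 26,5,9 48,-13,59
266 -38,-35,9 -32,-33,10 -28,-31,10 -23,-28,10 -19,-25,7 -16,-21,4 -9,-20,8 -3,-19,12 0,-15,8 6,-14,12 9,-10,8 14,-8,8 33,-20,46 40,-20,55 46,-20,59 52,-19,63
268 -35,-39,7 -29,-38,11 -25,-35,9 -20,-33,10 -16,-29,7 -10,-28,11 -6,-25,8 -1,-23,10 4,-20,9 8,-17,8 14,-16,12 18,-13,9 23,-10,9 39,-21,44 45,-20,48 53,-22,58
270 -35,-42,0 -27,-42,7 -22,-40,8 -17,-38,9 -12,-36,11 -7,-33,9 -3,-30,7 1,-26,5 7,-25,9 12,-23,9 14,-18,3 19,-16,5 24,-14,5 42,-26,43 46,-23,42 52,-22,45
```

step_arm:
  steps:
    - [0, 0, 0, 0, 0.4]
    - [0, 0, 0, 0, 0.4]
    - [0, 0, 0, 0, 0.4]
    - [0, 0, 0.033, 0, 0.4]
    - [0, 0, 0.033, 0, 0.4]

```text
time_s: 7.92
tool_pos: [0.5392, -0.1586, 0.0163]
tcp_rot: [-0.009, 1.0, -0.0, 0.0]
contact_force: [0.7, 0.7, -0.3]
opening: 0.698
```

```bash
cat > dm.py <<'E'
from h import *
import sys
c0,c1,r0,r1,st=map(int,sys.argv[1:6])
im,d=cams.grab_frame("scene"); save("",im,f"pics/{sys.argv[6]}.png")
cc,k,dd,R,t=K("scene")
us,vs=np.meshgrid(np.arange(c0,c1,st),np.arange(r0,r1,st)); uv=np.c_[us.ravel(),vs.ravel()].astype(float)
p=cv2.undistortPoints(uv[:,None],k,dd)[:,0]; z=d[vs.ravel(),us.ravel()][:,None]
W=((np.c_[p,np.ones(len(p))]*z-t)@R*1000).round().astype(int).reshape(us.shape+(3,))
s=ctrl.sense(); print(s["time_s"],s["opening"],s["tool_pos"],s["contact_force"])
print("cols",us[0])
for r in range(len(us)): print(vs[r,0]," ".join("%d,%d,%d"%tuple(w-[540,-159,0]) for w in W[r]))
E
python3 dm.py 262 288 236 272 2 s8
```

```text
7.975 0.7008364931014527 [ 0.53949031 -0.15869944  0.01658889] [-0.38486446  0.24440043  0.19942981]
cols [262 264 266 268 270 272 274 276 278 280 282 284 286]
236 12,-34,202 16,-32,201 19,-28,198 24,-27,200 28,-25,200 29,-20,194 33,-17,193 34,-13,187 37,-9,184 16,22,123 12,34,101 -24,84,-1 -18,86,1
238 9,-33,188 15,-32,192 19,-30,193 25,-30,196 364,-377,979 30,-22,189 32,-18,183 35,-15,182 0,31,86 6,32,90 10,35,88 -20,78,-1 -14,80,2
240 10,-35,183 14,-33,184 18,-31,184 22,-29,183 26,-26,182 29,-23,180 11,3,126 -8,31,69 -1,31,74 7,30,83 11,32,83 -17,74,-2 -10,74,3
242 9,-35,174 10,-30,167 11,-25,160 11,-19,150 17,-18,153 20,-15,151 -37,53,2 -10,31,57 -1,30,67 3,32,66 10,32,73 -11,65,5 -8,70,0
244 9,-38,169 12,-34,165 11,-27,153 10,-20,142 16,-19,146 19,-15,142 -33,47,3 -29,51,1 -25,55,-2 4,30,59 10,30,64 -11,63,-4 -5,64,0
246 9,-39,160 10,-34,155 11,-28,146 12,-23,140 17,-22,141 16,-14,128 -31,43,1 -26,45,0 -21,48,1 -15,50,2 -10,53,2 -5,55,4 -1,59,0
248 8,-40,152 -2,-24,118 2,-21,117 13,-26,134 17,-23,133 -10,11,56 -3,12,62 0,16,57 4,19,57 -12,45,1 -8,48,1 -3,50,0 2,53,1
250 -2,-32,1
[... 665 characters left out ...]
,57 15,-17,60 0,5,8 4,9,5 10,10,8 15,13,9 19,16,8 24,18,9
262 13,-57,115 12,-50,103 7,-38,78 10,-35,75 11,-30,66 10,-21,50 17,-21,57 21,-19,57 26,-17,57 12,6,6 17,8,7 22,10,8 44,-7,57
264 13,-59,108 -1,-40,62 7,-41,71 8,-35,62 11,-31,58 -3,-10,10 16,-22,47 19,-18,41 27,-19,52 33,-19,56 38,-17,58 27,4,11 48,-13,59
266 -22,-29,11 -19,-25,9 -13,-23,10 -10,-20,7 -4,-18,11 -1,-14,6 5,-13,8 10,-10,9 16,-9,12 32,-19,45 40,-20,54 45,-18,56 51,-17,59
268 -20,-33,9 -16,-30,8 -11,-27,7 -6,-25,9 0,-24,12 4,-21,10 9,-18,9 12,-14,6 17,-12,8 24,-11,12 39,-21,43 46,-20,48 52,-21,56
270 -16,-38,11 -12,-35,9 -7,-33,9 -1,-31,12 3,-29,12 6,-24,6 12,-23,11 16,-20,8 20,-17,6 26,-15,9 42,-26,44 48,-25,46 52,-22,47
```

step_arm:
  steps:
    - [0, 0, 0.03, 0, 0.4]
    - [0, 0, 0.06, 0, 0.4]
    - [0, 0, 0.06, 0, 0.15]
    - [0, 0, 0.06, 0, 0.15]

```text
time_s: 8.48
tool_pos: [0.5395, -0.1586, -0.0016]
tcp_rot: [-0.009, 1.0, -0.0, 0.001]
contact_force: [-0.2, 0.1, -0.3]
opening: 0.574
```

```bash
python3 dm.py 262 288 236 276 2 s9
```

```text
8.525 0.5754764972416245 [ 0.53965415 -0.15873886 -0.00135102] [-0.18737587 -0.0424068  -0.82704258]
cols [262 264 266 268 270 272 274 276 278 280 282 284 286]
236 12,-33,200 17,-33,203 21,-30,202 25,-28,202 28,-25,200 30,-21,196 32,-16,191 34,-12,186 36,-8,182 37,-1,172 38,4,165 -22,83,2 -18,86,0
238 364,-377,979 16,-33,194 20,-31,193 23,-28,192 26,-25,189 29,-21,187 33,-19,186 34,-14,180 36,-9,174 37,-3,166 16,28,102 -19,78,1 -13,79,4
240 10,-35,184 15,-34,185 18,-31,183 21,-28,181 25,-25,180 28,-22,177 31,-18,174 33,-14,171 36,-10,167 16,19,107 12,32,84 -16,72,2 -12,77,-3
242 8,-35,173 13,-34,174 18,-32,176 22,-30,177 25,-27,174 27,-22,169 31,-20,169 34,-17,165 1,26,74 8,27,77 12,30,76 -13,67,0 -9,70,-1
244 7,-36,163 12,-34,166 16,-32,166 21,-30,166 25,-29,168 28,-25,164 20,-10,134 -6,25,59 1,25,65 8,26,70 11,30,65 -9,60,3 -4,64,1
246 5,-35,152 9,-32,151 12,-30,149 11,-22,136 13,-18,131 18,-16,134 19,-10,124 -7,25,48 0,25,54 7,25,59 10,29,56 -6,55,2 -1,58,1
248 6,-38,147 11,-36,149 11,-30,139 11,-24,129 15,-21,129 19,-19,128 -5,14,56 -1,17,56 5,18,57 6,25,48 11,27,49 -2,50,2 2,53,
[... 924 characters left out ...]
4,46 16,-22,46 19,-18,42 26,-18,50 33,-18,56 38,-16,56 25,5,7 47,-12,58
266 10,-57,91 12,-54,88 0,-36,45 8,-36,53 6,-28,37 12,-27,40 4,-12,6 9,-9,6 14,-7,7 32,-18,43 39,-20,53 45,-19,57 51,-18,60
268 -21,-32,6 -15,-31,10 -11,-27,7 -6,-25,8 -1,-23,10 4,-20,9 8,-18,9 13,-15,8 17,-12,8 22,-9,6 38,-20,41 46,-21,48 52,-21,55
270 -16,-39,12 -12,-35,8 -6,-34,12 -4,-29,5 3,-29,11 8,-26,11 11,-22,8 16,-20,9 19,-16,5 25,-14,6 43,-27,46 46,-22,41 51,-20,42
272 -15,-42,6 -9,-40,8 -5,-37,8 -1,-33,4 6,-33,11 9,-30,7 15,-28,10 19,-25,8 24,-23,8 42,-35,48 47,-33,50 52,-30,49 50,-21,30
274 -13,-46,4 -9,-42,0 -3,-40,3 4,-40,9 8,-38,9 15,-37,13 17,-32,8 23,-30,9 26,-27,7 32,-26,10 48,-35,43 51,-32,40 51,-24,25
```

step_arm:
  steps:
    - [0, 0, 0.018, 0, 0.1]
    - [0, 0, 0.018, 0, -0.05]
    - [0, 0, 0.018, 0, -0.05]
    - [0, 0, 0.018, 0, -0.05]

```text
time_s: 9.02
tool_pos: [0.5396, -0.1587, -0.0068]
tcp_rot: [-0.009, 1.0, -0.0, 0.001]
contact_force: [-0.5, 0.9, -0.1]
opening: 0.476
```

```bash
python3 g.py s10
```

```text
scene brass [302.9 259.9] [ 0.6188 -0.1397  0.055 ] 12.2
scene brass [296.5 271.4] [ 0.6209 -0.1755  0.055 ] 25.4
9.075 0.47267608969252045 [ 0.53957819 -0.15871488 -0.00676816] [-9.02274250e-03  9.99959011e-01 -2.54305513e-04  7.08894329e-04] [-0.47116402 -0.51909694 -0.46400788] [ 0.00308086  0.00047324 -0.05854851]
```

step_arm:
  steps:
    - [0, 0, 0, 0, -0.08]
    - [0, 0, 0, 0, -0.08]
    - [0, 0, 0, 0, -0.11]
    - [0, 0, 0, 0, -0.11]
    - [0, 0, 0, 0, -0.11]

```text
time_s: 9.7
tool_pos: [0.5396, -0.1587, -0.0067]
tcp_rot: [-0.009, 1.0, -0.0, 0.001]
contact_force: [0.4, -0.4, -0.1]
opening: 0.447
```

```bash
python3 g.py s11
```

```text
scene brass [302.9 260.7] [ 0.6199 -0.1416  0.055 ] 14.1
scene brass [297.  270.8] [ 0.621  -0.1735  0.055 ] 25.4
9.75 0.441993016125304 [ 0.53957443 -0.15871909 -0.00673471] [-9.01307909e-03  9.99959096e-01 -2.55154987e-04  7.11707772e-04] [-0.04627678  0.58611837 -0.11480819] [ 0.03368717 -0.00829257 -0.02933593]
```

step_arm:
  steps:
    - [0, 0, -0.03, 0, -0.12]
    - [0, 0, -0.07, 0, -0.12]
    - [0, 0, -0.11, 0, -0.12]
    - [0, 0, -0.15, 0, -0.12]
    - [0, 0, -0.15, 0, -0.12]

```text
time_s: 10.38
tool_pos: [0.5407, -0.1591, 0.0398]
tcp_rot: [-0.009, 1.0, -0.001, 0.002]
contact_force: [-0.4, 0.3, 0.1]
opening: 0.441
```

step_arm:
  steps:
    - [0, 0, 0, 0, -0.12]
    - [0, 0, 0, 0, -0.12]

```text
time_s: 10.62
tool_pos: [0.5405, -0.1591, 0.0396]
tcp_rot: [-0.009, 1.0, -0.001, 0.002]
contact_force: [-0.1, -0.5, -1.0]
opening: 0.443
```

```bash
python3 g.py s12 0.1
python3 - <<'E'
import cv2
a=cv2.imread("pics/s12.png")[195:290,230:330]; cv2.imwrite("pics/s12c.png",cv2.resize(a,None,fx=6,fy=6,interpolation=cv2.INTER_CUBIC))
E
```

```text
scene brass [298.3 245.4] [ 0.6025 -0.129   0.1   ] 7.7
scene brass [292.6 256.5] [ 0.6056 -0.1625  0.1   ] 17.2
10.675 0.44786291807720974 [ 0.54043466 -0.15903565  0.03952421] [-9.00974942e-03  9.99957339e-01 -7.08191646e-04  1.90883292e-03] [ 0.3445147   0.08845492 -0.37004105] [-0.0223889   0.01233996 -0.01013307]
```

View pics/s12c.png

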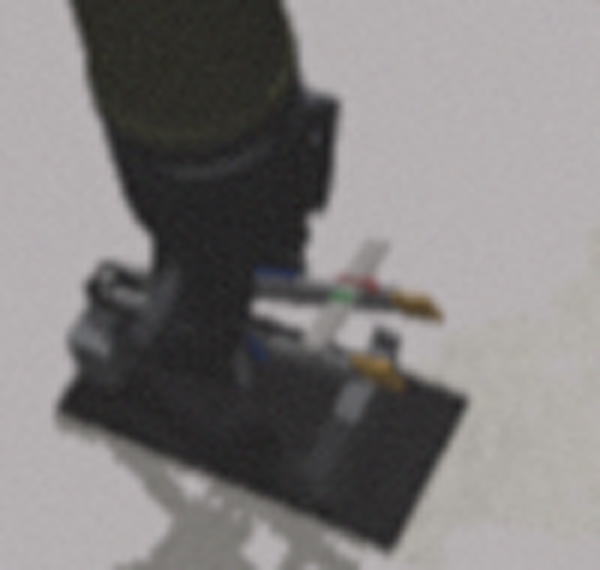

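```bash
python3 dm.py 242 306 236 266 2 s13 | sed 's/^/ /' | cut -c1-700
```

```text
10.725 0.439261108690502 [ 0.54042101 -0.1590385   0.03946009] [-0.14502532 -0.37192724 -0.2988836 ]
 cols [242 244 246 248 250 252 254 256 258 260 262 264 266 268 270 272 274 276
  278 280 282 284 286 288 290 292 294 296 298 300 302 304]
 236 -129,28,0 -123,30,2 -120,34,-2 -116,38,-4 -110,39,-1 -104,42,-1 -99,44,1 -3,-37,195 2,-36,197 7,-35,198 12,-34,201 17,-33,203 22,-31,205 14,-17,177 18,-15,177 20,-11,173 -2,21,110 4,20,115 10,22,118 12,27,111 -26,79,5 -24,84,-1 -18,87,0 -14,90,-1 37,35,120 42,36,121 46,39,119 6,101,-2 11,104,-3 18,104,3 22,108,-1 28,109,3
 238 -123,21,4 -120,25,1 -117,29,-3 -83,7,56 -104,32,2 -100,36,1 -94,38,2 -5,-38,185 -1,-35,184 7,-37,192 11,-34,192 12,-29,185 12,-23,175 14,-18,171 18,-17,171 20,-12,166 -3,20,100 4,19,107 10,20,111 11,26,102 -24,74,3 -20,79,-1 -14,80,1 35,28,118 41,29,121 46,30,124 5,92,-2 11,93,2 16,96,2 21,98,2 25,102,-1 30,105,-1
 240 -121,17,1 -116,20,1 -84,-1,57 -77,0,61 -70,1,66 -67,4,63 -60,5,67 -4,-40,180 2,-39,183 8,-39,187 12,-36,187 12,-31,178 11,-24,167 14,-20,163 19,-19,166 18,-12,154 -1,16,97 5,17,101 10,19,103 10,26,92 -20,69
[... 3188 characters left out ...]
2 10,10,9 14,13,8 19,15,8 25,17,10 41,6,43 46,8,44 48,14,35 47,23,20 48,31,8 54,32,11 59,34,12 63,37,12 68,40,9
 262 -78,-42,8 -73,-41,10 -67,-39,11 -64,-35,8 -60,-32,6 -55,-29,6 -47,-29,13 -44,-26,10 -40,-22,7 -35,-20,7 -31,-17,7 -26,-15,7 -20,-13,10 -16,-10,7 -11,-8,9 -6,-5,9 -1,-3,9 4,0,9 9,2,11 13,5,9 18,7,10 24,9,11 39,-1,42 44,1,42 48,4,41 48,12,29 48,21,13 50,26,6 55,29,6 61,30,8 65,33,8 70,35,8
 264 -77,-46,4 -70,-45,8 -65,-43,8 -61,-40,7 -55,-38,9 -52,-34,6 -46,-32,7 -41,-30,9 -36,-28,9 -31,-26,10 -28,-22,6 -23,-20,7 -17,-18,9 -14,-14,5 -8,-12,6 -4,-9,5 4,-10,14 7,-5,9 13,-4,12 16,0,9 20,3,6 25,6,7 42,-6,43 48,-5,46 48,3,32 49,10,20 49,18,8 54,20,9 60,22,10 64,24,10 68,28,8 74,29,10
```

step_arm:
  steps:
    - [0, 0, 0.04, 0, -0.12]
    - [0, 0, 0.08, 0, -0.12]
    - [0, 0, 0.12, 0, -0.12]
    - [0, 0, 0.155, 0, -0.12]
    - [0, 0, 0.155, 0, -0.12]

```text
time_s: 11.35
tool_pos: [0.54, -0.1589, -0.0081]
tcp_rot: [-0.009, 1.0, -0.0, 0.001]
contact_force: [-0.5, 0.2, -0.4]
opening: 0.441
```

```bash
python3 g.py s14
python3 - <<'E'
from h import *
im,d=cams.grab_frame("scene")
cc,k,dd,R,t=K("scene")
for r in ((262,284),(266,280),(270,276),(294,300)):
    pass
E
```

```text
scene brass [302.9 260.9] [ 0.6205 -0.1422  0.055 ] 15.0
scene brass [296.9 271.2] [ 0.6213 -0.1744  0.055 ] 22.8
11.4 0.4405752522238807 [ 0.54021531 -0.15893983 -0.0076501 ] [-9.04254562e-03  9.99958193e-01 -4.70871121e-04  1.27362584e-03] [ 0.15352929 -0.83447229 -0.94935022] [0.04738902 0.05675528 0.00926594]
```

step_arm:
  steps:
    - [0, 0, 0, 0, 0.15]
    - [0, 0, 0, 0, 0.15]
    - [0.035, 0, 0, 0, 0.15]
    - [0.035, 0, 0, 0, 0.0]
    - [0.035, 0, 0, 0, 0.0]

```text
time_s: 12.08
tool_pos: [0.5297, -0.1593, -0.0072]
tcp_rot: [-0.009, 1.0, -0.001, 0.002]
contact_force: [0.1, -0.0, 0.1]
opening: 0.501
```

step_arm:
  steps:
    - [0, 0, 0, 0, -0.1]
    - [0, 0, 0, 0, -0.1]
    - [0, 0, 0, 0, -0.16]
    - [0, 0, 0, 0, -0.16]
    - [0, 0, 0, 0, -0.16]

```text
time_s: 12.7
tool_pos: [0.5304, -0.1595, -0.0067]
tcp_rot: [-0.009, 1.0, -0.001, 0.002]
contact_force: [-0.0, -0.5, 5.4]
opening: 0.42
```

```bash
python3 g.py s15
```

```text
scene blue [273.1 246.5] [ 0.5298 -0.1419  0.055 ] 2.2
scene blue [273.7 260.9] [ 0.5539 -0.1771  0.055 ] 2.9
scene brass [303.  261.5] [ 0.6214 -0.1436  0.055 ] 17.9
scene brass [297.3 271.3] [ 0.6225 -0.1742  0.055 ] 24.3
12.75 0.420252190329579 [ 0.53042875 -0.15955015 -0.00672789] [-8.92461883e-03  9.99957163e-01 -8.88278898e-04  2.28803178e-03] [-0.47501759 -0.42373032  5.1232969 ] [-0.03244892  0.03526564 -0.07291274]
```

step_arm:
  steps:
    - [0, 0, 0, 0, -0.19]
    - [0, 0, 0, 0, -0.19]
    - [0, 0, -0.005, 0, -0.21]
    - [0, 0, -0.005, 0, -0.21]
    - [0, 0, -0.005, 0, -0.21]

```text
time_s: 13.38
tool_pos: [0.53, -0.1593, -0.0057]
tcp_rot: [-0.009, 1.0, -0.001, 0.002]
contact_force: [-0.3, -0.3, -1.0]
opening: 0.397
```

```bash
python3 g.py s16
```

```text
scene blue [274.5 260.8] [ 0.5554 -0.1761  0.055 ] 2.3
scene brass [302.7 261.9] [ 0.6212 -0.1448  0.055 ] 19.4
scene brass [297.5 270.4] [ 0.6216 -0.1718  0.055 ] 23.2
13.425 0.3969441033878438 [ 0.5300683  -0.1593758  -0.00561705] [-8.92319816e-03  9.99958169e-01 -7.02497704e-04  1.88224544e-03] [ 0.56990338  0.06881122 -0.52825647] [-0.06097624  0.00274055 -0.02250378]
```

step_arm:
  steps:
    - [0, 0, -0.015, 0, -0.21]
    - [0, 0, -0.03, 0, -0.21]
    - [0, 0, -0.05, 0, -0.21]
    - [0, 0, -0.07, 0, -0.21]
    - [0, 0, -0.09, 0, -0.21]

```text
time_s: 14.05
tool_pos: [0.5301, -0.1594, 0.022]
tcp_rot: [-0.009, 1.0, -0.001, 0.002]
contact_force: [0.1, -0.1, -1.5]
opening: 0.399
```

```bash
cat > pose.py <<'E'
from h import *
from col import segs
import sys
# top-surface points of the brass / heel through depth
def cloud(im,d,n="scene",box=(200,100,420,320)):
    cc,k,dd,R,t=K(n); x0,y0,x1,y1=box
    us,vs=np.meshgrid(np.arange(x0,x1),np.arange(y0,y1)); uv=np.c_[us.ravel(),vs.ravel()].astype(float)
    p=cv2.undistortPoints(uv[:,None],k,dd)[:,0]; z=d[vs.ravel(),us.ravel()][:,None]
    return uv,(np.c_[p,np.ones(len(p))]*z-t)@R,im[vs.ravel(),us.ravel()]
if __name__=="__main__":
    im,d=cams.grab_frame("scene"); save("",im,f"pics/{sys.argv[1]}.png")
    uv,W,C=cloud(im,d)
    h=cv2.cvtColor(C[None],cv2.COLOR_RGB2HSV)[0]
    s=ctrl.sense(); tp=s["tool_pos"]
    m=(h[:,0]>=12)&(h[:,0]<=28)&(h[:,1]>110)&(h[:,2]>50)&(np.linalg.norm(W[:,:2]-tp[:2]-[.09,0],axis=1)<.06)&(W[:,2]>.03)
    B=W[m]
    for nm,q in(("L",B[:,1]>tp[1]),("R",B[:,1]<=tp[1])):
        if q.any(): print(nm,q.sum(),"mean",B[q].mean(0).round(4),"z90",np.percentile(B[q][:,2],85).round(4),"px",uv[m][q].mean(0).round(1))
    rel=W-tp; m=(rel[:,0]<-.05)&(rel[:,0]>-.1)&(abs(rel[:,1])<.03)&(W[:,2]>.05)&(W[:,2]<tp[2]+.09)
    H=W[m]; print("heel",len(H),[(round(a,3),np.percentile(H[abs(H[:,0]-tp[0]-a)<.006][:,2],85).round(4)) for a in(-.085,-.075,-.06) if (abs(H[:,0]-tp[0]-a)<.006).any()])
    print(s["time_s"],s["opening"],tp.round(4),s["tcp_rot"].round(4),s["contact_force"].round(2))
E
python3 pose.py s17
```

```text
L 9 mean [ 0.6197 -0.1448  0.0783] z90 0.0804 px [301.7 257.3]
R 22 mean [ 0.6219 -0.1716  0.082 ] z90 0.0858 px [297.  265.5]
heel 94 [(-0.085, np.float64(0.0851)), (-0.075, np.float64(0.086)), (-0.06, np.float64(0.0851))]
14.1 0.3958927857080652 [ 0.5306 -0.1596  0.0227] [-0.0089  1.     -0.001   0.0027] [ 0.58 -0.33  0.27]
```

Run:
```python
from pose import *
for n,b in (("scene",(315,135,350,190)),("top",(235,215,280,255))):
    im=cv2.cvtColor(cv2.imread(f"pics/{n}0.png"),cv2.COLOR_BGR2RGB); d=np.load(f"{n}0.npy")
    uv,W,C=cloud(im,d,n,b)
    m=(abs(W[:,2]-.032)<.006); P=(W[m][:,:2]*1000).astype(np.float32); print(n,len(P),"disc",cv2.minEnclosingCircle(P),(P.max(0)+P.min(0))/2)
    m=W[:,2]>.045; print("pin",m.sum()); 
    for a,w in list(zip(uv[m],W[m]))[:14]: print(a.astype(int),w.round(3))
    print([ (np.round(q["at"],1),round(q["conf"],2)) for q in cams.pinpoint(n,"pin_top")])
    print([ (np.round(q["at"],1),round(q["conf"],2)) for q in cams.pinpoint(n,"block")])
```

```text
scene 229 disc ((531.664306640625, 192.22900390625), 33.47797775268555) [531.55304 192.229  ]
pin 58
[332 145] [0.529 0.197 0.122]
[331 146] [0.526 0.197 0.117]
[332 146] [0.531 0.193 0.123]
[333 146] [0.532 0.197 0.12 ]
[331 147] [0.529 0.19  0.121]
[332 147] [0.532 0.191 0.121]
[333 147] [0.534 0.193 0.121]
[331 148] [0.527 0.193 0.113]
[332 148] [0.532 0.191 0.117]
[333 148] [0.533 0.195 0.113]
[331 149] [0.527 0.194 0.108]
[332 149] [0.532 0.191 0.113]
[333 149] [0.534 0.193 0.113]
[331 150] [0.528 0.192 0.106]
[]
[(array([334.7, 172. ]), 0.57), (array([333.6, 147.2]), 0.32), (array([275.1, 249.9]), 0.21)]
top 355 disc ((529.9574584960938, 195.43214416503906), 32.055030822753906) [530.4619 194.5101]
pin 32
[271 228] [0.409 0.002 1.167]
[275 228] [0.409 0.002 1.167]
[249 232] [0.532 0.197 0.12 ]
[250 232] [0.533 0.195 0.118]
[251 232] [0.533 0.193 0.112]
[248 233] [0.53  0.2   0.117]
[249 233] [0.53  0.197 0.12 ]
[250 233] [0.53  0.194 0.119]
[251 233] [0.409 0.002 1.167]
[252 233] [0.531 0.192 0.104]
[249 234] [0.528 0.197 0.117]
[250 234] [0.527 0.195 0.118]
[251 234] [0.528 0.193 0.113]
[252 234] [0.529 0.192 0.106]
[(array([247.9, 230.7]), 0.7)]
[(array([256.1, 234.5]), 0.63), (array([380.5, 230. ]), 0.47)]
```

step_arm:
  steps:
    - [0.04, 0.08, 0, 0, -0.21]
    - [0.1, 0.2, -0.017, 0, -0.21]
    - [0.16, 0.33, -0.017, 0, -0.21]
    - [0.22, 0.46, -0.017, 0, -0.21]
    - [0.257, 0.538, -0.017, 0, -0.21]

```text
time_s: 14.92
tool_pos: [0.448, 0.0023, 0.0257]
tcp_rot: [-0.009, 1.0, -0.0, 0.001]
contact_force: [0.0, 0.8, -0.9]
opening: 0.394
```

```bash
python3 pose.py s18
```

```text
L 3 mean [0.5399 0.0154 0.0857] z90 0.0868 px [305.3 198.3]
R 4 mean [ 0.5396 -0.011   0.0844] z90 0.0854 px [300.5 205.5]
heel 82 [(-0.085, np.float64(0.0908)), (-0.075, np.float64(0.0914)), (-0.06, np.float64(0.089))]
14.975 0.4006468125738137 [0.4456 0.0041 0.0255] [-9.4e-03  1.0e+00  2.0e-04 -4.0e-04] [-1.67  1.84 -1.  ]
```

step_arm:
  steps:
    - [0.06, 0.08, 0, 0, -0.21]
    - [0.115, 0.22, 0, 0, -0.21]
    - [0.115, 0.37, 0, 0, -0.21]
    - [0.115, 0.52, 0, 0, -0.21]
    - [0.115, 0.62, 0, 0, -0.21]

```text
time_s: 15.6
tool_pos: [0.4081, 0.1911, 0.0257]
tcp_rot: [-0.01, 1.0, 0.0, 0.0]
contact_force: [0.5, -0.9, -1.0]
opening: 0.396
```

step_arm:
  steps:
    - [0, 0, 0, 0, -0.21]
    - [0, 0, 0, 0, -0.21]

```text
time_s: 15.85
tool_pos: [0.408, 0.1906, 0.0255]
tcp_rot: [-0.01, 1.0, 0.0, -0.0]
contact_force: [-0.6, -0.8, -0.8]
opening: 0.395
```

```bash
python3 pose.py s19
python3 - <<'E'
from h import *
im=cv2.imread("pics/s19.png"); t,_=cams.grab_frame("top"); save("",t,"pics/t19.png"); t=cv2.imread("pics/t19.png")
a=cv2.resize(im[130:200,280:360],None,fx=5,fy=5,interpolation=cv2.INTER_CUBIC); b=cv2.resize(t[210:280,225:305],None,fx=5,fy=5,interpolation=cv2.INTER_CUBIC)
cv2.imwrite("pics/a19.png",np.hstack([a,b]))
E
```

```text
L 4 mean [0.4985 0.2059 0.0815] z90 0.0833 px [324.5 149.2]
R 3 mean [0.4976 0.1787 0.0818] z90 0.0828 px [320. 155.]
heel 69 [(-0.085, np.float64(0.0888)), (-0.075, np.float64(0.0902)), (-0.06, np.float64(0.0893))]
15.9 0.3945075574657012 [0.4079 0.1902 0.0254] [-9.9e-03  1.0e+00  0.0e+00 -4.0e-04] [-0.26 -0.02 -1.64]
```

View pics/a19.png

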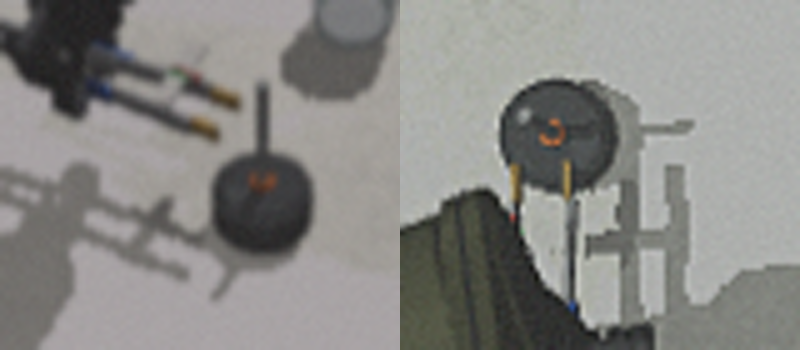

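Run:
```python
from col import *
im=cv2.cvtColor(cv2.imread("pics/t19.png"),cv2.COLOR_BGR2RGB)
segs("top",im,(238,238,268,275),.088,1)
print(atz("top",(249.7,233),.12), atz("top",(248,246),.088), atz("top",(258.4,245.5),.088))
s=cv2.cvtColor(cv2.imread("pics/s19.png"),cv2.COLOR_BGR2RGB)
segs("scene",s,(310,140,330,160),.085,1); print(atz("scene",(332.2,146.5),.12))
```

```text
top blue [259. 271.] [0.4333 0.1759 0.088 ] 2.6
top brass [253.6 238. ] [0.52   0.1904 0.088 ] 1.2
top brass [258.  245.5] [0.4999 0.1787 0.088 ] 8.0
top brass [247.7 245.8] [0.4997 0.206  0.088 ] 8.8
top red [247.1 253.2] [0.4803 0.2075 0.088 ] 1.4
[0.5297744  0.19504471 0.12      ] [0.49910578 0.20519553 0.088     ] [0.49991391 0.17760446 0.088     ]
scene brass [324.4 149.1] [0.4996 0.2033 0.085 ] 6.2
scene brass [320.2 155. ] [0.4996 0.1762 0.085 ] 6.6
[0.5307273  0.19404339 0.12      ]
```

step_arm:
  steps:
    - [0, 0.006, 0, 0, -0.21]
    - [-0.02, 0.006, 0, 0, -0.21]
    - [-0.05, 0.006, 0, 0, -0.21]
    - [-0.08, 0.006, 0, 0, -0.21]
    - [-0.104, 0.006, 0, 0, -0.21]

```text
time_s: 16.58
tool_pos: [0.4402, 0.1925, 0.0255]
tcp_rot: [-0.009, 1.0, 0.0, -0.0]
contact_force: [-1.6, 0.1, -1.3]
opening: 0.398
```

step_arm:
  steps:
    - [0, 0, 0, 0, -0.21]
    - [0, 0, 0, 0, -0.21]
    - [0, 0, 0, 0, -0.21]

```text
time_s: 16.95
tool_pos: [0.4396, 0.1924, 0.0254]
tcp_rot: [-0.01, 1.0, 0.0, -0.0]
contact_force: [0.3, 0.1, -0.4]
opening: 0.399
```

```bash
python3 pose.py s20
cat > chk.py <<'E'
from col import *
import sys
n=sys.argv[1]
t,_=cams.grab_frame("top"); save("",t,f"pics/t{n}.png")
o=segs("top",t,(238,225,268,275),.088,1)
s,_=cams.grab_frame("scene"); save("",s,f"pics/s{n}.png"); segs("scene",s,(315,130,350,170),.085,1)
a=cv2.resize(s[130:200,290:370],None,fx=5,fy=5,interpolation=cv2.INTER_CUBIC); b=cv2.resize(t[210:280,225:305],None,fx=5,fy=5,interpolation=cv2.INTER_CUBIC)
save("",np.hstack([a,b]),f"pics/a{n}.png")
q=ctrl.sense(); print(q["time_s"],q["opening"],q["tool_pos"],q["contact_force"].round(2))
E
python3 chk.py 21
```

```text
L 3 mean [0.5344 0.2056 0.0845] z90 0.0854 px [335.  152.7]
R 3 mean [0.5338 0.1786 0.084 ] z90 0.0848 px [330.7 158.7]
heel 72 [(-0.085, np.float64(0.0876)), (-0.075, np.float64(0.0905)), (-0.06, np.float64(0.0887))]
17.0 0.3945139998818386 [0.4397 0.1924 0.0254] [-9.5e-03  1.0e+00  1.0e-04 -3.0e-04] [-0.6   0.55 -1.34]
top brass [257.1 231.5] [0.5372 0.1811 0.088 ] 3.1
top brass [247. 234.] [0.5309 0.2082 0.088 ] 8.3
top brass [256.3 235.3] [0.5269 0.1833 0.088 ] 6.1
top brass [253.1 237.6] [0.5211 0.1917 0.088 ] 1.4
scene brass [335.1 152.7] [0.535  0.2051 0.085 ] 3.0
scene brass [330.1 158.7] [0.5327 0.1771 0.085 ] 8.2
17.1 0.39866887181311234 [0.43987307 0.19247664 0.02550201] [ 0.45  0.85 -1.  ]
```

View pics/a21.png

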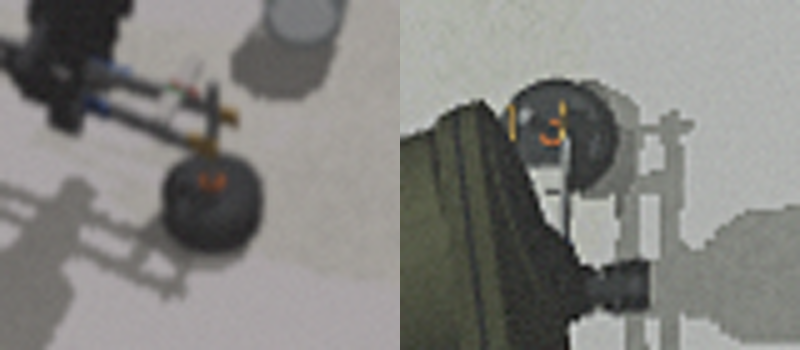

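step_arm:
  steps:
    - [0, 0, 0, 0, -0.22]
    - [0, 0, 0, 0, -0.23]
    - [0, 0, 0, 0, -0.24]
    - [0, 0, 0, 0, -0.25]
    - [0, 0, 0, 0, -0.26]

```text
time_s: 17.73
tool_pos: [0.4399, 0.1925, 0.0255]
tcp_rot: [-0.01, 1.0, 0.0, -0.0]
contact_force: [-0.7, -0.2, -0.3]
opening: 0.373
```

```bash
python3 pose.py s22; python3 chk.py 23
```

```text
L 3 mean [0.5354 0.2017 0.0662] z90 0.0826 px [334.7 157.7]
R 6 mean [0.5324 0.1823 0.0811] z90 0.0833 px [330.8 158.3]
heel 73 [(-0.085, np.float64(0.0897)), (-0.075, np.float64(0.0906)), (-0.06, np.float64(0.0888))]
17.775 0.374296366794244 [0.4399 0.1925 0.0255] [-9.5e-03  1.0e+00  1.0e-04 -2.0e-04] [-0.61 -0.53 -0.37]
top brass [247.7 231.2] [0.5384 0.2065 0.088 ] 1.6
top brass [256.3 231.3] [0.5376 0.1834 0.088 ] 1.9
top brass [255.8 234.7] [0.5287 0.1846 0.088 ] 3.2
top brass [247.9 235.8] [0.5261 0.2057 0.088 ] 4.4
top brass [253.5 237.6] [0.521  0.1908 0.088 ] 3.0
top brass [255.6 237.8] [0.5204 0.1852 0.088 ] 1.1
scene brass [334.9 153.2] [0.5354 0.2029 0.085 ] 2.9
scene brass [330.7 158.2] [0.5333 0.1796 0.085 ] 8.5
17.875 0.37623331966977924 [0.43987321 0.19247133 0.02550002] [ 0.41  0.48 -1.95]
```

step_arm:
  steps:
    - [0, 0, 0, 0, -0.265]
    - [0, 0, 0, 0, -0.27]
    - [0, 0, 0, 0, -0.275]
    - [0, 0, 0, 0, -0.275]

```text
time_s: 18.38
tool_pos: [0.4399, 0.1925, 0.0255]
tcp_rot: [-0.01, 1.0, 0.0, -0.0]
contact_force: [0.8, -0.3, -1.2]
opening: 0.366
```

```bash
cat > band.py <<'E'
from h import *
import sys
acc={}
for n,b in (("scene",(305,135,350,170)),("top",(238,222,268,262))):
    x0,y0,x1,y1=b
    a=np.mean([cams.grab_frame(n)[0].astype(float) for _ in range(8)],0)
    acc[n]=cv2.resize(a[y0:y1,x0:x1].astype(np.float32),None,fx=12,fy=12,interpolation=cv2.INTER_CUBIC).clip(0,255).astype(np.uint8)
    np.save(f"avg_{n}_{sys.argv[1]}.npy",a)
w=max(v.shape[1] for v in acc.values())
im=np.vstack([np.pad(v,((0,0),(0,w-v.shape[1]),(0,0))) for v in acc.values()])
im=cv2.convertScaleAbs(im,alpha=1.4,beta=10)
save("",cv2.resize(im,None,fx=.66,fy=.66),f"pics/b{sys.argv[1]}.png"); print(im.shape)
q=ctrl.sense(); print(q["time_s"],q["opening"],q["tool_pos"].round(4))
E
python3 band.py 1
```

```text
(900, 540, 3)
19.175 0.36637832053228836 [0.4399 0.1925 0.0255]
```

View pics/b1.png

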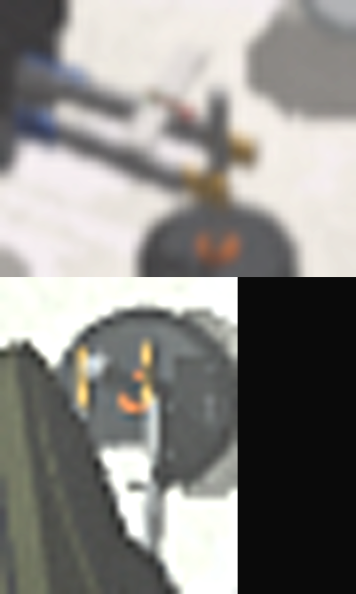

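```bash
cat > rg.py <<'E'
from h import *
import sys
def rg(n,a,box,z):
    x0,y0,x1,y1=box; c=a[y0:y1,x0:x1].astype(float)
    R,G,B=c[...,0],c[...,1],c[...,2]
    for nm,w in(("red",R-np.maximum(G,B)),("green",G-(R+B)/2),("brass",np.minimum(R,G)-B-abs(R-G)*.6)):
        w=w-np.median(w); th=.4*w.max(); w=np.where(w>th,w,0)
        N,l,st,ce=cv2.connectedComponentsWithStats((w>0).astype(np.uint8),connectivity=8)
        for i in np.argsort([-w[l==i].sum() for i in range(1,N)])[:2]+1:
            ys,xs=np.nonzero(l==i); ww=w[ys,xs]; uv=np.array([(xs*ww).sum(),(ys*ww).sum()])/ww.sum()+[x0,y0]
            print(n,nm,uv.round(2),atz(n,uv,z).round(4),round(ww.sum()))
r=lambda f:cv2.cvtColor(cv2.imread(f),cv2.COLOR_BGR2RGB)
rg("scene",r("pics/scene0.png"),(280,245,312,280),.0595)
rg("scene",r("pics/s16.png"),(280,245,312,280),.0595)
rg("scene",np.load(f"avg_scene_{sys.argv[1]}.npy"),(318,138,340,164),.0925)
E
python3 rg.py 1
```

```text
scene red [294.7  255.01] [ 0.5945 -0.1391  0.0595] 375
scene red [303.38 259.99] [ 0.6215 -0.1412  0.0595] 228
scene green [290.16 258.29] [ 0.589  -0.1528  0.0595] 258
scene green [298. 273.] [ 0.6277 -0.1792  0.0595] 12
scene brass [295.85 272.48] [ 0.6222 -0.1805  0.0595] 479
scene brass [302.94 260.27] [ 0.6209 -0.1424  0.0595] 436
scene red [294.25 256.05] [ 0.595  -0.1423  0.0595] 277
scene red [297.12 269.81] [ 0.6213 -0.1726  0.0595] 194
scene green [291.57 256.55] [ 0.5897 -0.1468  0.0595] 173
scene brass [297.13 270.2 ] [ 0.6218 -0.1735  0.0595] 478
scene brass [302.6  261.61] [ 0.622  -0.1462  0.0595] 365
scene red [330.55 157.49] [0.5348 0.1758 0.0925] 127
scene red [328.02 148.53] [0.5115 0.2043 0.0925] 86
scene green [330.64 157.68] [0.5354 0.1752 0.0925] 54
scene green [334.96 152.82] [0.5379 0.1983 0.0925] 37
scene brass [330.7  157.71] [0.5356 0.1752 0.0925] 181
scene brass [334.96 152.83] [0.5379 0.1983 0.0925] 113
```

Run:
```python
import re
s=open('rg.py').read().split('r=lambda')[0]
exec(s.replace("import sys",""))
a=np.load("avg_scene_1.npy"); rg("scene",a,(322,142,330,153),.0925)
c=a[143:154,320:334]; print("G-(R+B)/2"); print((c[...,1]-(c[...,0]+c[...,2])/2).round().astype(int)); print("R-G");print((c[...,0]-c[...,1]).round().astype(int))
```

```text
scene red [328.02 148.53] [0.5115 0.2043 0.0925] 85
scene green [323.   147.36] [0.4958 0.2015 0.0925] 8
scene green [322.49 144.51] [0.4889 0.2113 0.0925] 4
scene brass [323.66 146.84] [0.4966 0.2043 0.0925] 25
scene brass [322.48 144.52] [0.4889 0.2112 0.0925] 7
G-(R+B)/2
[[  2   1   1   1   1   0  -1  -1  -1  -1   0   1   1   1]
 [  1   1   1   2   0   0   0  -1  -1   0   1   1   0   1]
 [  1   2   2   1   0   0  -1  -1   0   0   1   1   0   1]
 [  0   1   1   1   1   2   0  -1   1   1   0   0   0   0]
 [ -1   0   1   4   1  -2  -3  -2  -1  -1   1   0  -1  -1]
 [  0  -1   1   2   0  -3  -2  -6  -8  -5   0   0   0   0]
 [  0  -2   0   0   0  -1   0  -5 -12  -7  -1   0  -1   0]
 [ -1  -1  -1  -1   0  -1  -1  -2  -6  -4  -1   0  -1   1]
 [ -2  -1  -1  -1   0  -1  -1  -1  -1  -2   0   0   0   1]
 [ -2  -1  -1   0  -1  -1  -2  -2  -1  -1  -1   0   0   1]
 [ -1   0   0  -1  -2  -3  -3  -3  -3  -2  -1   0   0   0]]
R-G
[[ 3  4  4  3  4  3  4  4  4  4  3  4  4  3]
 [ 3  3  4  2  4  4  3  4  4  3  4  3  4  4]
 [ 2  3  3  4  4  3  4  4  3  4  4  3  3  2]
 [ 2  2  3  6  5  2  4  4  2  3  4  2  2  2]
 [ 2  1  1  0  5  9 10  8  7  6  3  2  1  2]
 [ 1  1  1  0  4  9 10 16 20 14  5  1  0  2]
 [ 2  3  2  3  4  4  3 13 26 17  5  1  1  2]
 [ 3  3  4  4  4  3  2  5 11  9  3  0  1  2]
 [ 4  4  4  4  3  2  2  1  2  2  1  2  0  4]
 [ 4  3  3  4  3  3  3  2  2  1  2  3  1  5]
 [ 2  2  2  3  4  5  4  4  4  2  3  2  0  4]]
```

step_arm:
  steps:
    - [0, 0, 0, 0, -0.28]
    - [0, 0, 0, 0, -0.283]
    - [0, 0, 0, 0, -0.283]
    - [0, 0, 0, 0, -0.283]
    - [0, 0, 0, 0, -0.283]

```text
time_s: 19.8
tool_pos: [0.4399, 0.1925, 0.0255]
tcp_rot: [-0.01, 1.0, 0.0, -0.0]
contact_force: [0.3, -0.5, -0.9]
opening: 0.363
```

```bash
python3 pose.py s24; python3 band.py 2; python3 rg.py 2 | tail -7
python3 - <<'E'
exec(open('rg.py').read().split('r=lambda')[0])
a=np.load("avg_scene_2.npy")
c=a[143:154,320:334]; print((c[...,1]-(c[...,0]+c[...,2])/2).round().astype(int)); print((c[...,0]-c[...,1]).round().astype(int))
from col import segs
segs("top",np.load("avg_top_2.npy").astype(np.uint8),(238,222,268,262),.088,1)
E
```

```text
L 1 mean [0.5351 0.2044 0.0801] z90 0.0801 px [335. 154.]
R 5 mean [0.5337 0.1835 0.0821] z90 0.0848 px [331.4 158. ]
heel 74 [(-0.085, np.float64(0.0881)), (-0.075, np.float64(0.0912)), (-0.06, np.float64(0.0905))]
19.85 0.36266548191955955 [0.4399 0.1925 0.0255] [-9.5e-03  1.0e+00  1.0e-04 -2.0e-04] [-0.05  0.43 -1.07]
(900, 540, 3)
20.65 0.36324280689511074 [0.4399 0.1925 0.0255]
scene brass [302.6  261.61] [ 0.622  -0.1462  0.0595] 365
scene red [331.28 157.69] [0.5371 0.1761 0.0925] 108
scene red [327.75 148.46] [0.5106 0.2041 0.0925] 102
scene green [330.86 157.76] [0.5361 0.1753 0.0925] 49
scene green [334.93 153.19] [0.5385 0.197  0.0925] 29
scene brass [330.83 157.7 ] [0.536  0.1754 0.0925] 167
scene brass [335.03 153.05] [0.5385 0.1976 0.0925] 88
[[  1   1   1   1   0   0  -1  -1  -1  -1   0   0   0   0]
 [  1   1   1   2   1  -1  -1  -1  -1   0   1   1   0   1]
 [  1   1   1   1   1   1   0   0   0   1   1   1   0   0]
 [  0   1   1   2   3   4   4   1   0   0   1   0   0   0]
 [ -1  -1   0   2   0  -1   0  -1  -1   0   1   0   0  -1]
 [ -1  -1  -1   0  -2  -3  -4  -7  -9 
[... 367 characters left out ...]
 4  3  3  4  4  4  4  4  3  3  3  4  4]
 [ 3  3  3  4  2  2  2  3  3  3  3  3  2  4]
 [ 3  2  3  4  2 -1 -1  2  3  4  3  2  2  2]
 [ 2  2  2  2  6  8  7  8  7  5  3  2  0  3]
 [ 1  1  2  3  6 10 13 19 21 14  5  2  1  2]
 [ 1  2  4  4  4  4  7 16 25 16  5  2  0  2]
 [ 3  2  3  4  3  2  2  5 11  8  3  1  0  2]
 [ 4  4  3  4  3  2  2  1  2  2  1  2  1  3]
 [ 3  4  4  4  3  3  3  3  2  2  1  2  1  4]
 [ 2  2  2  3  3  4  4  4  4  3  2  2  1  3]]
top brass [256.  231.4] [0.5373 0.1842 0.088 ] 2.9
top brass [247.9 231.1] [0.5385 0.2058 0.088 ] 1.6
top brass [255.7 235.1] [0.5276 0.1848 0.088 ] 3.6
top brass [248.1 235.7] [0.5265 0.2052 0.088 ] 4.1
top brass [254.  237.6] [0.5211 0.1894 0.088 ] 3.2
```

View pics/b2.png

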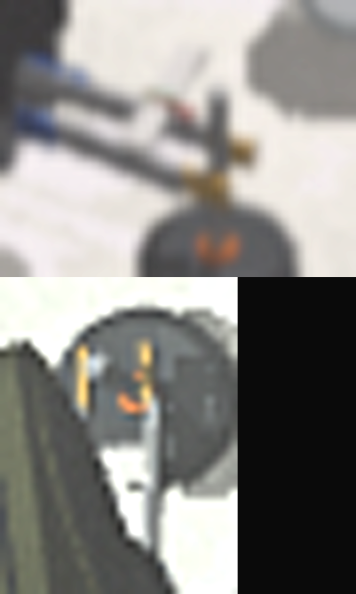

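step_arm:
  steps:
    - [0, 0, 0, 0, -0.275]
    - [0, 0, 0, 0, -0.272]
    - [0, 0, 0, 0, -0.272]
    - [0, 0, 0, 0, -0.272]
    - [0, 0, 0, 0, -0.272]

```text
time_s: 21.28
tool_pos: [0.4399, 0.1925, 0.0255]
tcp_rot: [-0.01, 1.0, 0.0, -0.0]
contact_force: [0.5, -0.3, -0.7]
opening: 0.362
```

```bash
python3 pose.py s25; python3 band.py 3
python3 - <<'E'
exec(open('rg.py').read().split('r=lambda')[0])
a=np.load("avg_scene_3.npy"); rg("scene",a,(318,138,340,164),.0925)
c=a[143:151,320:331]; print((c[...,1]-(c[...,0]+c[...,2])/2).round().astype(int))
from col import segs
segs("top",np.load("avg_top_3.npy").astype(np.uint8),(238,222,268,262),.088,1)
print(ctrl.sense()["qd"].round(4))
E
```

```text
L 2 mean [0.5353 0.2038 0.083 ] z90 0.0844 px [335.  153.5]
R 5 mean [0.5338 0.1834 0.0822] z90 0.0854 px [331.4 158. ]
heel 71 [(-0.085, np.float64(0.0894)), (-0.075, np.float64(0.0906)), (-0.06, np.float64(0.0893))]
21.325 0.3625149895560653 [0.4399 0.1925 0.0255] [-9.5e-03  1.0e+00  1.0e-04 -2.0e-04] [-0.16  0.18 -1.1 ]
(900, 540, 3)
22.125 0.364175250346776 [0.4399 0.1925 0.0255]
scene red [330.57 157.52] [0.535  0.1757 0.0925] 141
scene red [328.02 148.53] [0.5115 0.2043 0.0925] 86
scene green [330.47 157.66] [0.5349 0.1751 0.0925] 50
scene green [335.15 152.87] [0.5385 0.1984 0.0925] 29
scene brass [330.57 157.67] [0.5352 0.1752 0.0925] 179
scene brass [335.06 153.1 ] [0.5387 0.1975 0.0925] 106
[[  1   1   1   1   1   0  -1  -1  -1   0   0]
 [  1   1   1   1   0   0  -1  -1   0   0   0]
 [  1   1   1   1   1   0  -1  -1   0   1   0]
 [  0   0   1   2   4   3   0  -1   0   1   0]
 [ -1  -1   1   5   3  -1  -3  -2  -1   0   0]
 [ -1  -1   0   3   0  -3  -4  -6  -8  -5  -1]
 [ -1  -1  -1   0  -1   0  -1  -6 -12  -7  -1]
 [ -1  -1  -1   0   0  -1   0  -2  -5  -3  -1]]
top brass [256.1 231.4] [0.5373 0.184  0.088 ] 2.9
top brass [247.9 231.1] [0.5386 0.2059 0.088 ] 1.7
top brass [255.  236.4] [0.5241 0.1868 0.088 ] 6.8
top brass [248.  235.7] [0.5265 0.2053 0.088 ] 4.1
[-0.0004  0.0002 -0.0007 -0.0015  0.0015  0.001 ]
```

```bash
python3 -c "
from station import ctrl
print(ctrl.hand_in()); s=ctrl.sense(); print(s['time_s'],s['opening'],s['tool_pos'])"
```

```text
the job is handed in; nothing more can be done
None
the job is handed in; nothing more can be done
```

The tweezers are held level in the air around the pin with the pointer on the green band, and I handed the job in at about 22 s of the 45 s allowed. No verdict is reported, so what follows rests on my own last checks.

**What I did**
- **Finding the height:** The first closing of the fingers missed the tweezers. The depth images showed the finger ends about 30 mm above where the reported tool position put them, so I lowered to the height seen in the images.
- **First lift failed:** A light pinch at the middle of the grips let the heel hang down, about 25° of tilt. I set the tweezers back on the rest and gripped 10 mm farther back and tighter, at a gap of about 25 mm. That lift came up level.
- **At the block:** I moved the open tips in from the near side until the pin stood between the plates, squeezed to the band and held there.

**Last checks**

| Check | Result |
|---|---|
| Tip gap, side view | about 20 mm |
| Tip gap, top view | about 19 mm |
| Pointer | covers the green band, with a sliver of green still showing beside it |
| Pin to plate midline | about 1 mm |
| Pin to plate centres, lengthwise | within a few mm |
| Tilt | heel top about 89 mm, tip tops about 84–85 mm, roughly 2° |
| Plate centres above the table | about 77–80 mm |
| Arm | still; force readings on the tool 0.1–1.1 N, about the weight of the tweezers |

- **Gap estimates disagree by about 1 mm:** All of them fall inside the 17.5–22.5 mm band.
- **Pin contact:** No pin contact showed in the pictures or the force readings, but the images cannot resolve it exactly.
- **Bystanders:** I never moved near the beaker, jar or rack, and I did not re-measure them at the end.

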